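# Isolate the specimen carousel and hold its index plunger out

### The job

I want to turn the specimen carousel round by hand: first switch its drive off at the red isolator on the drive unit, then pull the black knob of the index plunger straight up as far as it goes, so that the pin is clear of its hole in the plate, and keep holding it there against its spring. Your program finishes while you are still holding the knob out. Do not lift the plunger before the drive is off, and leave the specimens and the other things on the bench where they are.

Things in the scene. Friction and masses are not known exactly. Their poses are not given: they have to be found in the camera images.
- carousel_base: Specimen carousel fixed to the bench. Origin on the bench under the axis of its round plate, z up. Base 250 x 180 x 12 mm; plate 176 mm across, top 64 mm above the bench, six rubber pads; only the pin keeps it from turning. On the -x side a dark steel bracket, 36 mm wide, reaches over the rim, top 88 mm above the bench; it carries the index plunger, upright axis at x = -76 mm, y = 0.
- pull_knob: Round black knob (red dot on top) of the index plunger; slides only straight up and down. Origin on its axis in mid-head, 118 mm above the bench when the pin is home. Head 31 mm across, straight sides from 6 mm below to 7 mm above the origin, dome ending 11.5 mm above; under it a 19 mm neck and the 16 mm plunger body. The head's underside is 24 mm above the bracket arm.
- index_plunger (a joint): Travel of the index plunger in m: 0 = pin home, 10 mm deep in its hole in the plate; clear of the hole from 0.010; 0.015 = fully back against its stop. The spring pulls it home, with about 9 N at the start of the pull and about 18 N fully back; no catch: it snaps home when let go.
- drive_unit: Ivory drive unit, a box 200 (x) x 150 (y) x 85 mm high, fixed to the bench; origin on the bench under its middle, z up. On top: the isolator, axis at x = -35 mm, y = 0; a 20 mm speed knob and a green lamp at x = +70 mm; a loose specimen mount near its +x, +y corner. A new place and turn each time; carousel and drive unit may change sides.
- isolator_grip (a point): Point on the isolator's upright axis, inside its red bar handle, 115 mm above the bench. It turns with the handle; its x axis lies along the bar. The bar is 60 mm long, 14 mm thick, 26 mm tall, its top 4 mm above this point; under the bar a round red foot 48 mm across, 6 mm tall, then a yellow plate 66 mm square, 2 mm thick.
- isolator (a joint): Angle of the isolator handle in rad: 0 = on (bar along the drive unit's x axis, white pointer line at the +x end), 1.571 = off (a quarter turn counter-clockwise seen from above, pointer towards the unit's +y). Detents at both ends, tipping point half way at 0.785: past it the free handle snaps on to the end by itself. It takes at most about 0.12 N m.
- mount_a: Specimen mount, a 30 g resin disc 30 mm across and 20 mm tall, standing loose on a pad of the carousel plate (origin under its middle, 65 mm above the bench).
- mount_b: Specimen mount like mount_a, green, on another pad.
- mount_c: Specimen mount like mount_a, on another pad.
- mount_d: Specimen mount like mount_a, blue, standing loose on top of the drive unit, 85 mm above the bench.
- slide_box: Loose closed slide box, blue with white lid, 100 x 175 x 36 mm, on the bench; origin under its middle.
- oil_bottle: Loose small amber bottle, 34 mm across, 75 mm tall, on the bench; origin under its middle.
- petri_dish: Loose closed pale dish, 92 mm across, 15 mm tall, on the bench; origin under its middle.
- screwdriver: Loose screwdriver, 170 mm long, lying on the bench; origin under its middle.

How it is judged:
By the outcome, as a careful person would: the job done as asked, in the order asked, and still so for the second after the job is handed in, while the arm keeps its last pose, push and grip.
It also fails if it takes over 42 s, if anything falls off the work surface, if the arm or the gripper's body presses on something with over 40 N, if the wrist force passes 120 N, or if a joint passes its speed limit or range.

### The arm

A 6-joint arm with a two-finger parallel gripper is mounted at the origin on the work surface. World frame = base frame: x ahead of the robot, y to its left, z up, the work surface at z = 0. Lengths are in m, angles in rad, forces in N, time in s.
With the tool pointing down it reaches from about 0.425 to 0.95 m from the base axis. Payload 3.5 kg.
Tool frame: the origin (TCP) lies at the very end of the fingers, on their centre line; the grasp point (between the pads) lies 19 mm behind it (bot.pinch_z is the distance from the TCP to the grasp point, in m); z points along the fingers, y is the line along which they close (so a half turn about z gives the same grasp; the last joint's range is limited). The gripper opens to 85 mm and grips with 20 to 120 N. Pads are 22 mm wide; open, the fingers measure 114 mm over their backs; the gripper's body (76 mm by 85 mm) begins 54 mm behind the grasp point. The pads swing forward as they close: fully open they stand 13 mm farther back than shut.
Start: joints at [-1.276, 0.286, 1.577, -0, 1.279, -0.15], TCP at [0.29, -0.609, 0.198] pointing down, gripper open.
Joint ranges: [-2.77, 2.77], [-0.9, 2.22], [0.21, 2.48], [-1.53, 4.67], [0.24, 2.81], [-2.84, 2.84]. Speed limits (rad/s): [2.79, 2.79, 3.14, 3.14, 3.14, 3.14].

### API

Orientations are given as a 3x3 rotation matrix whose columns are the frame's x, y, z axes.
In Python, from bench import bot gives the robot as it stands.
- The arm moves only by the shell command python3 -m handwheel 'ROWS' [OPENING]. ROWS is a JSON object of lists of equal length, an entry for each row: "xyz": the shift along the tool's x, y, z as a fraction of full scale, a list of three; "delta_rot": the turn, a rotation vector about the tool's x, y, z as a fraction of full scale, a list of three. In form: {"xyz": [[dx, dy, dz], ...], "delta_rot": [[wx, wy, wz], ...]}. A call has 1 to 8 rows; each row is the pose to reach, as a shift and turn from the pose commanded when the call began, along the tool's axes at that moment; what a row does not reach only later rows make up. Full scale, the value 1, is 10 cm for a shift and 90 degrees for a turn. A row lasts 1/12 s, in which the tool goes at most 41.7 mm and 7.16 degrees, less where a joint would pass 70% of its speed; a pose out of reach is approached as far as the arm can. A call with a number of a shift or a turn outside -1 to 1 is refused whole. A call with a gripper value outside its range is refused whole. OPENING is the opening, from 0 (shut) to 1 (fully open), set as the call begins (- or left out, the last holds). The fingers move at their own pace and stop on an object; the grip force is fixed at half the most. Time passes only in rows, so rows that repeat a pose let the fingers close. It gives the time, the measured TCP pose, the force, the opening and the grip force at its end, in the units of the state.
- bot.state(): the state, without advancing time (a new reading comes with each control period).
- bot.snapshot(name): name is "side" or "top"; returns the picture (480x640x3 uint8, red, green, blue); there is no depth.
- bot.camera_info(name): a dict with "vfov" (degrees; the focal length in pixels is half the picture's height over the tangent of half this angle, whatever the lens; pixels are square), "cx", "cy" (the principal point, pixels), "k1" (the pictures are not rectified: a ray, as slopes to the right and down, at radius r is drawn at 1 + k1 r^2 times it, then the intrinsics apply), "pose" (4x4, takes a point from camera to world coordinates). Camera axes: x right, y up, looking along -z (the intrinsics and any distortion apply to the point x, -y, -z); pixel columns grow to the right and rows downward; lengths in m; the calibration is good to about 2 mm. A picture is of the moment at which its call begins. camera_info takes no time and is no camera call.
- bot.finish_job(): hands the job in; it is judged then, once.
The state is a dict: "clock": time; "q": joint angles; "joint_velocities": joint speeds; "tau": joint torques, N m; "eef_pos": TCP position; "ee_rot": TCP orientation; "force": force on the tool from outside, world axes, zero at the start; "moment": the same for the moment, N m; "finger_gap": opening from 0.0 (shut) to 1.0 (fully open); "finger_force": force on a finger pad.
Only numpy, scipy, OpenCV 4.12 (cv2) and the standard library are available. Lean on these libraries where they do the work, as an engineer would, in place of code of your own. Each camera call takes 0.05 s, during which the arm holds its last target. There are 200 camera calls.

## Working session

There is one attempt and no reset: what is moved stays moved. The work goes in short steps, Python scripts to look and compute and a shell command to move; the robot and the scene stay as the last step left them, time stands still between calls to the robot, and variables do not carry over. Pictures are saved under pics/ and viewed, at most 10 in all, crops included, and the job is handed in when it is done.

```bash
mkdir -p pics
cat > h.py <<'E'
import numpy as np, cv2
from bench import bot
def K(n):
    c=bot.camera_info(n); f=240/np.tan(np.radians(c["vfov"])/2)
    return c,np.array([[f,0,c["cx"]],[0,f,c["cy"]],[0,0,1.]]),np.array([c["k1"],0,0,0,0.])
def und(n,uv):
    c,k,d=K(n); p=cv2.undistortPoints(np.float64(uv).reshape(-1,1,2),k,d).reshape(-1,2)
    T=np.array(c["pose"]); r=np.c_[p[:,0],-p[:,1],-np.ones(len(p))]@T[:3,:3].T
    return T[:3,3],r
def plane(n,uv,z):
    o,r=und(n,uv); return o+r*((z-o[2])/r[:,2])[:,None]
def proj(n,X):
    c,k,d=K(n); T=np.array(c["pose"]); p=(np.atleast_2d(X)-T[:3,3])@T[:3,:3]
    return cv2.projectPoints(p*[1,-1,-1],np.zeros(3),np.zeros(3),k,d)[0].reshape(-1,2)
def snap(n,f):
    im=bot.snapshot(n)[:,:,::-1].copy(); cv2.imwrite("pics/"+f,im); return im
E
python3 - <<'E'
from h import *
for n in("top","side"):
    snap(n,n+"0.png"); c=bot.camera_info(n); print(n,c["vfov"],c["k1"],np.round(c["pose"],3).tolist())
s=bot.state(); print(s["clock"],s["eef_pos"],np.round(s["ee_rot"],3).tolist())
E
```

```text
top 46.879150320947396 0.049068875315250345 [[0.012, 0.985, -0.169, 0.334], [-1.0, 0.013, 0.006, 0.03], [0.008, 0.169, 0.986, 1.443], [0.0, 0.0, 0.0, 1.0]]
side 56.62990791547252 -0.02345975263471546 [[-0.922, 0.258, -0.288, 0.285], [-0.387, -0.587, 0.711, 0.759], [0.015, 0.767, 0.641, 0.76], [0.0, 0.0, 0.0, 1.0]]
0.1 [ 0.29028102 -0.60865784  0.1966509 ] [[0.903, 0.43, -0.001], [0.43, -0.903, 0.002], [0.0, -0.002, -1.0]]
```

View pics/top0.png

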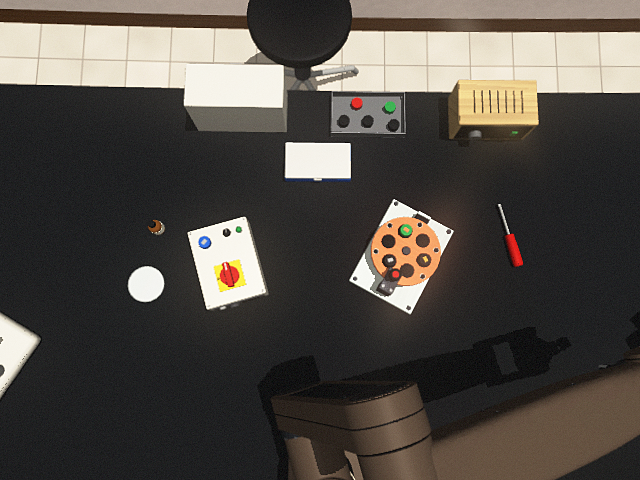

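View pics/side0.png

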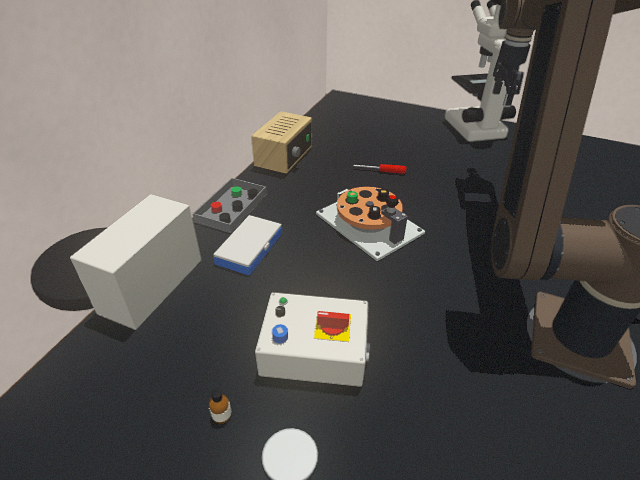

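The top view shows the drive unit at about (228,262) with the isolator at (230,273). The carousel is at (405,252) with the knob's red dot at (396,274). The side view agrees, and the lamp is on the far side.

```bash
cat > m.py <<'E'
from h import *
im=cv2.imread("pics/top0.png"); hsv=cv2.cvtColor(im,cv2.COLOR_BGR2HSV)
def mask(lo,hi,box,src=hsv):
    m=cv2.inRange(src,lo,hi); k=np.zeros_like(m); x0,y0,x1,y1=box; k[y0:y1,x0:x1]=m[y0:y1,x0:x1]; return k
def cen(m): ys,xs=np.nonzero(m); return len(xs),np.array([[xs.mean(),ys.mean()]])
def big(m): return max(cv2.findContours(m,cv2.RETR_EXTERNAL,cv2.CHAIN_APPROX_NONE)[0],key=cv2.contourArea)
def rect(n,c,z):
    P=plane(n,c.reshape(-1,2),z)[:,:2]*1000; return cv2.minAreaRect(P.astype(np.float32))
ub=(180,205,275,315)
yel=mask((20,120,100),(35,255,255),ub); red=mask((0,150,80),(8,255,255),ub)|mask((172,150,80),(180,255,255),ub)
print("yellow",rect("top",big(yel|red),.087))
print("redbar",rect("top",big(red),.119))
lamp=cen(mask((50,100,40),(80,255,255),(230,220,250,240)));print("lamp",lamp,plane("top",lamp[1],.09))
blue=cen(mask((100,100,60),(125,255,255),(190,225,220,255)));print("blue",blue,plane("top",blue[1],.105))
cb=(345,195,460,320)
org=mask((5,80,100),(18,220,255),cb); c=cv2.convexHull(big(org))
P=plane("top",c.reshape(-1,2),.064)[:,:2]*1000; print("plate",cv2.minEnclosingCircle(P.astype(np.float32)),cv2.fitEllipse(P.astype(np.float32)))
dot=mask((0,170,80),(4,255,255),(385,264,408,284))|mask((174,150,80),(180,255,255),(385,264,408,284))
d=cen(dot);print("dot",d,plane("top",d[1],.1295))
w=mask((0,0,120),(180,50,255),cb);print("base",rect("top",cv2.convexHull(big(cv2.morphologyEx(w|org,cv2.MORPH_CLOSE,np.ones((7,7))))),.012))
# side
hs=cv2.cvtColor(cv2.imread("pics/side0.png"),cv2.COLOR_BGR2HSV)
sd=cen(mask((0,170,60),(4,255,255),(384,190,402,208),hs)|mask((174,150,60),(180,255,255),(384,190,402,208),hs))
print("sidedot",sd, "expect",proj("side",plane("top",d[1],.1295)))
sb=(310,305,356,345)
sy=mask((20,120,80),(35,255,255),sb,hs)|mask((0,150,60),(8,255,255),sb,hs)
print("side yel",rect("side",big(sy),.087))
a=cv2.resize(im[190:320,175:285],None,fx=3.5,fy=3.5,interpolation=2);b=cv2.resize(im[190:320,345:465],None,fx=3.5,fy=3.5,interpolation=2)
cv2.imwrite("pics/crop.png",np.hstack([a,b])[:600,:800])
E
python3 m.py
```

```text
yellow ((476.7771911621094, 246.24551391601562), (66.0025405883789, 64.71717071533203), 16.750364303588867)
redbar ((474.5668640136719, 244.845703125), (51.38904571533203, 44.526432037353516), 57.223655700683594)
lamp (21, array([[238., 229.]])) [[0.5909651  0.22858049 0.09      ]]
blue (99, array([[204.4040404 , 242.17171717]])) [[0.55428582 0.30683049 0.105     ]]
plate ((546.384765625, -190.40383911132812), 88.68297576904297) ((546.208251953125, -190.35768127441406), (175.54159545898438, 176.35276794433594), 14.578332901000977)
dot (37, array([[395.40540541, 273.83783784]])) [[ 0.47980382 -0.1556786   0.1295    ]]
base ((542.3670654296875, -191.48428344726562), (185.3597869873047, 253.44635009765625), 61.669742584228516)
sidedot (21, array([[392.33333333, 196.80952381]])) expect [[391.72004603 196.10698813]]
side yel ((474.60955810546875, 247.9542236328125), (65.07635498046875, 66.2138671875), 16.309715270996094)
```

View pics/crop.png

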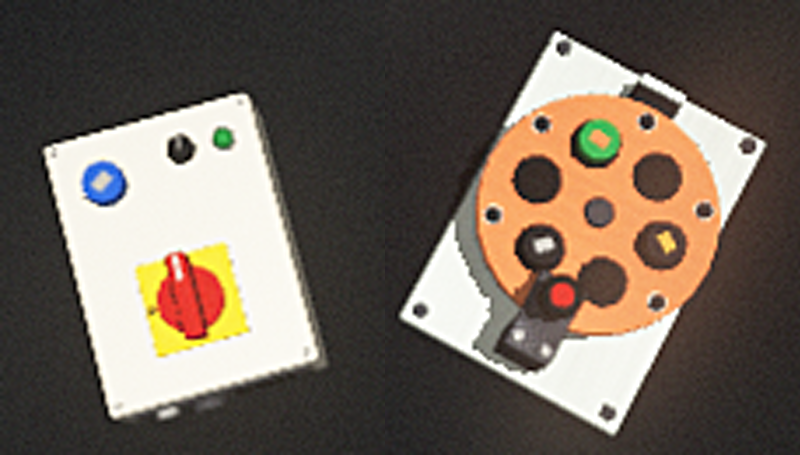

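The measurements agree with the given sizes:

| Quantity | Measured | Given |
|---|---|---|
| Yellow plate | about 65 mm square | 66 mm square |
| Carousel plate diameter | 176 mm | 176 mm |
| Plunger axis to carousel centre | 75 mm | 76 mm |

- **Isolator:** (0.4757, 0.247), unit yaw 16.5°.
- **Knob:** (0.4796, -0.155), carousel yaw -28°.

Next I'll travel to the isolator.

```bash
R='' 
python3 -m handwheel '{"xyz":[[0.97,-0.81,0],[0.97,-0.81,0],[0.97,-0.81,0],[0.97,-0.81,0]],"delta_rot":[[0,0,0],[0,0,0],[0,0,0],[0,0,0]]}' 1
python3 -m handwheel '{"xyz":[[0.97,-0.81,0],[0.97,-0.81,0],[0.97,-0.81,0],[0.97,-0.81,0]],"delta_rot":[[0,0,0],[0,0,0],[0,0,0],[0,0,0]]}'
python3 -m handwheel '{"xyz":[[0.97,-0.81,0],[0.97,-0.81,0],[0.97,-0.81,0],[0.97,-0.81,0]],"delta_rot":[[0,0,0],[0,0,0],[0,0,0],[0,0,0]]}' >/dev/null
python3 -m handwheel '{"xyz":[[0.97,-0.81,0],[0.97,-0.81,0],[0.97,-0.81,0],[0.97,-0.81,0]],"delta_rot":[[0,0,0],[0,0,0],[0,0,0],[0,0,0]]}'
python3 -m handwheel '{"xyz":[[0.37,-0.92,0],[0.37,-0.92,0],[0.37,-0.92,0]],"delta_rot":[[0,0,0],[0,0,0],[0,0,0]]}' >/dev/null
python3 -m handwheel '{"xyz":[[0.37,-0.92,0],[0.37,-0.92,0],[0.37,-0.92,0]],"delta_rot":[[0,0,0],[0,0,0],[0,0,0]]}' >/dev/null
python3 -m handwheel '{"xyz":[[0.37,-0.92,0],[0.37,-0.92,0],[0.37,-0.92,0]],"delta_rot":[[0,0,0],[0,0,0],[0,0,0]]}' >/dev/null
python3 -m handwheel '{"xyz":[[0.37,-0.92,0],[0.37,-0.92,0],[0.37,-0.92,0],[0.37,-0.92,0]],"delta_rot":[[0,0,0.1],[0,0,0.1],[0,0,0.1],[0,0,0.1]]}'
cat > go.py <<'E'
import sys
from h import *
# usage: go.py x y z yaw_deg -> shift/turn in handwheel units (tool axes now)
x,y,z,yaw=map(float,sys.argv[1:]); s=bot.state(); R=np.array(s["ee_rot"])
t=np.radians(yaw); G=np.array([[np.cos(t),np.sin(t),0],[np.sin(t),-np.cos(t),0],[0,0,-1]])
print("xyz",np.round(R.T@(np.array([x,y,z])-s["eef_pos"])/.1,3),"rot",np.round(cv2.Rodrigues(R.T@G)[0].ravel()/(np.pi/2),3))
print("t",s["clock"],"pos",np.round(s["eef_pos"],4),"yaw",np.degrees(np.arctan2(R[1,0],R[0,0])).round(2),"q",np.round(s["q"],2),"F",np.round(s["force"],1),"gap",s["finger_gap"])
E
python3 go.py .4757 .247 .098 16.5
```

```text
clock: 0.43
eef_pos: [0.3454, -0.4882, 0.1966]
ee_rot: [[0.901, 0.434, -0.0], [0.434, -0.901, 0.006], [0.002, -0.005, -1.0]]
force: [-0.3, -0.2, -0.7]
finger_gap: 1.001
finger_force: 0.0
clock: 0.77
eef_pos: [0.3978, -0.374, 0.1973]
ee_rot: [[0.9, 0.435, 0.0], [0.435, -0.9, 0.004], [0.002, -0.003, -1.0]]
force: [-0.1, 0.2, -0.5]
finger_gap: 1.005
finger_force: 0.0
clock: 1.43
eef_pos: [0.503, -0.1451, 0.1978]
ee_rot: [[0.9, 0.436, 0.001], [0.436, -0.9, 0.002], [0.002, -0.002, -1.0]]
force: [-0.8, 1.1, -1.0]
finger_gap: 0.999
finger_force: 0.0
clock: 2.52
eef_pos: [0.4764, 0.2487, 0.1977]
ee_rot: [[0.958, 0.288, -0.0], [0.288, -0.958, 0.001], [-0.0, -0.001, -1.0]]
force: [0.2, 0.1, -0.3]
finger_gap: 1.002
finger_force: 0.0
xyz [-0.012  0.015  0.997] rot [-0.001  0.     0.003]
t 2.5167 pos [0.4764 0.2487 0.1977] yaw 16.73 q [ 0.29 -0.02  1.91  0.    1.24  1.57] F [ 0.2  0.1 -0.3] gap 1.0019508861752398
```

```bash
python3 -m handwheel '{"xyz":[[-0.01,0.01,0.3],[-0.01,0.01,0.6],[-0.01,0.01,0.8],[-0.01,0.01,0.9],[-0.01,0.01,0.98],[-0.01,0.01,0.98]],"delta_rot":[[0,0,0],[0,0,0],[0,0,0],[0,0,0],[0,0,0],[0,0,0]]}' 1
python3 -m handwheel '{"xyz":[[0,0,0],[0,0,0],[0,0,0],[0,0,0],[0,0,0],[0,0,0],[0,0,0],[0,0,0]],"delta_rot":[[0,0,0],[0,0,0],[0,0,0],[0,0,0],[0,0,0],[0,0,0],[0,0,0],[0,0,0]]}' 0
python3 go.py .4757 .247 .098 16.5
```

```text
clock: 3.02
eef_pos: [0.4755, 0.2437, 0.0986]
ee_rot: [[0.959, 0.283, -0.002], [0.283, -0.959, -0.001], [-0.003, 0.0, -1.0]]
force: [-0.5, -0.1, 0.0]
finger_gap: 1.001
finger_force: 0.0
clock: 3.68
eef_pos: [0.4759, 0.2448, 0.1]
ee_rot: [[0.959, 0.284, 0.0], [0.284, -0.959, 0.0], [0.0, 0.0, -1.0]]
force: [-0.1, -0.2, -0.2]
finger_gap: 0.002
finger_force: 0.0
xyz [ 0.004 -0.022  0.02 ] rot [ 0. -0. -0.]
t 3.6833 pos [0.4759 0.2448 0.1   ] yaw 16.49 q [ 0.29  0.08  2.   -0.    1.06  1.57] F [-0.1 -0.2 -0.2] gap 0.0022511601980190784
```

The fingers shut on nothing, so I'll look before moving again.

Run:
```python
from h import *
a=snap("top","top1.png");b=snap("side","side1.png")
P=[.4759,.2448,.1]; print(proj("top",P),proj("side",P),proj("side",[.4757,.247,.115]))
c=cv2.resize(a[170:330,160:300],None,fx=2.8,fy=2.8);d=cv2.resize(b[220:400,240:400],None,fx=2.45,fy=2.45)
h=min(len(c),len(d));cv2.imwrite("pics/c1.png",np.hstack([c[:h],d[:h]])[:600,:800])
```

```text
[[228.93600989 274.6873173 ]] [[332.61220049 319.53825193]] [[332.46925093 315.21970198]]
```

View pics/c1.png

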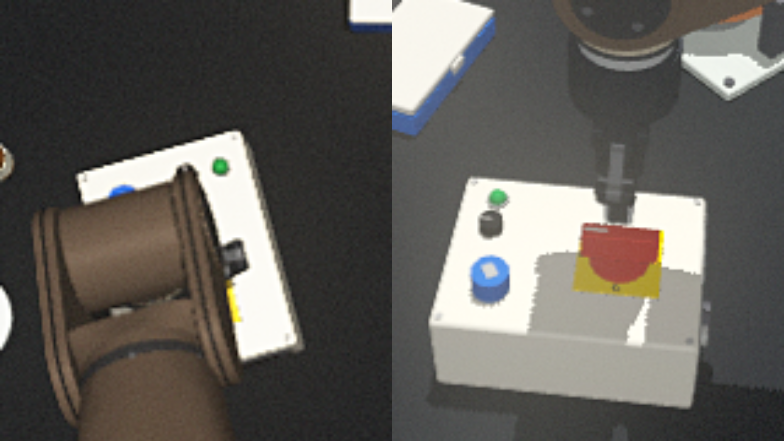

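The side view shows the shut fingertips at about (332.7,311), right at the bar's top back edge. I can't tell whether they are above the bar or behind it, so I'll overlay the projected geometry.

Run:
```python
from h import *
b=cv2.imread("pics/side1.png"); x0,y0,s=280,230,6
c=cv2.resize(b[y0:y0+100,x0:x0+100],None,fx=s,fy=s,interpolation=cv2.INTER_CUBIC)
t=np.radians(16.5);u=np.array([np.cos(t),np.sin(t),0]);v=np.array([-np.sin(t),np.cos(t),0]);o=np.array([.4757,.247,0])
def dot(P,col):
    for p in proj("side",P): cv2.circle(c,tuple(int(q) for q in ((p-[x0,y0]+.5)*s)),4,col,-1)
for z,col in((.119,(0,255,0)),(.093,(255,255,0))):
    dot([o+[0,0,z]+i*.03*u+j*.007*v for i in(-1,1) for j in(-1,1)],col)
dot([[.4759,.2448,z] for z in(.1,.119,.173)],(255,0,255))
cv2.imwrite("pics/ov.png",c)
```

```text
(no output)
```

View pics/ov.png

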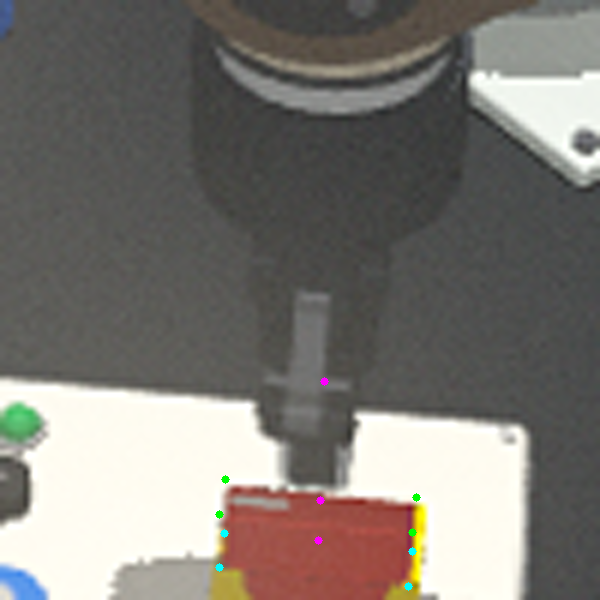

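The fingers are shut with no contact where the bar must be, so the tips have to be above its top. I'll feel for it gently with the shut fingers.

```bash
python3 -m handwheel '{"xyz":[[0,0,0.01],[0,0,0.02],[0,0,0.03],[0,0,0.03]],"delta_rot":[[0,0,0],[0,0,0],[0,0,0],[0,0,0]]}' | grep -E "eef|force"
python3 - <<'E'
from bench import bot
import numpy as np
s=bot.state(); print(np.round(s["force"],1), np.abs(s["moment"]).max())
print("pinch",bot.pinch_z, s["finger_gap"])
E
```

```text
eef_pos: [0.4756, 0.2447, 0.0965]
force: [0.0, -0.3, 0.7]
finger_force: 0.0
[ 0.  -0.3  0.7] 0.03271906766656458
pinch 0.0187 0.0016255371582168
```

```bash
python3 -m handwheel '{"xyz":[[0,0,0.01],[0,0,0.02],[0,0,0.02]],"delta_rot":[[0,0,0],[0,0,0],[0,0,0]]}' | grep -E "eef|force"
python3 -m handwheel '{"xyz":[[0,0,0.01],[0,0,0.02],[0,0,0.02]],"delta_rot":[[0,0,0],[0,0,0],[0,0,0]]}' | grep -E "eef|force"
python3 - <<'E'
from h import *
b=snap("side","side2.png"); x0,y0,s=300,280,9
cv2.imwrite("pics/c2.png",cv2.resize(b[y0:y0+60,x0:x0+66],None,fx=s,fy=s,interpolation=cv2.INTER_CUBIC))
E
```

```text
eef_pos: [0.4757, 0.2447, 0.0946]
force: [0.1, 0.2, -0.3]
finger_force: 0.0
eef_pos: [0.4757, 0.2447, 0.0927]
force: [-0.3, 0.2, 0.1]
finger_force: 0.0
```

View pics/c2.png

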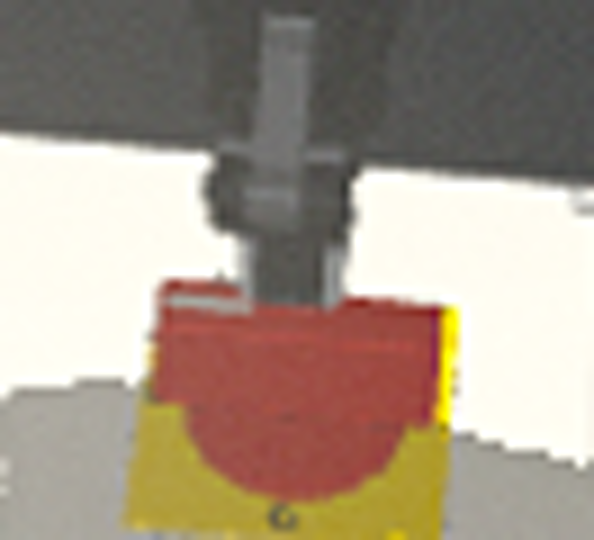

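The tips now clearly overlap the bar's top face at (332,314), so the fingers really are above the bar and the reported height reads low. I'll keep feeling downwards.

```bash
python3 -m handwheel '{"xyz":[[0,0,0.01],[0,0,0.02],[0,0,0.02]],"delta_rot":[[0,0,0],[0,0,0],[0,0,0]]}' | grep -E "eef|^force"
python3 -m handwheel '{"xyz":[[0,0,0.01],[0,0,0.015],[0,0,0.015]],"delta_rot":[[0,0,0],[0,0,0],[0,0,0]]}' | grep -E "eef|^force"
```

```text
eef_pos: [0.4757, 0.2447, 0.0907]
force: [-0.7, 0.7, 0.4]
eef_pos: [0.4758, 0.2447, 0.0893]
force: [0.5, 0.7, -1.0]
```

```bash
python3 -m handwheel '{"xyz":[[0,0,0.01],[0,0,0.02],[0,0,0.02]],"delta_rot":[[0,0,0],[0,0,0],[0,0,0]]}' | grep -E "eef|^force"
python3 - <<'E'
from bench import bot
import sys
sys.exit(abs(bot.state()["force"][2])>3)
E
[ $? = 0 ] && python3 -m handwheel '{"xyz":[[0,0,0.01],[0,0,0.02],[0,0,0.02]],"delta_rot":[[0,0,0],[0,0,0],[0,0,0]]}' | grep -E "eef|^force"
python3 - <<'E'
from h import *
b=snap("side","side3.png"); x0,y0,s=300,280,9
cv2.imwrite("pics/c3.png",cv2.resize(b[y0:y0+60,x0:x0+66],None,fx=s,fy=s,interpolation=cv2.INTER_CUBIC))
E
```

```text
eef_pos: [0.4757, 0.2447, 0.0872]
force: [0.4, 0.1, 0.3]False
```

View pics/c3.png

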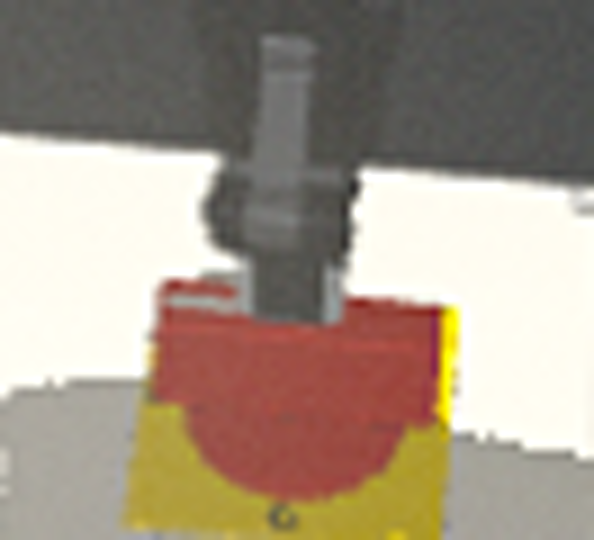

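At reported z=0.0872 the tips' front edge is at (332,316), part-way down the bar's top face and not yet touching.

```bash
python3 -m handwheel '{"xyz":[[0,0,0.01],[0,0,0.02],[0,0,0.02]],"delta_rot":[[0,0,0],[0,0,0],[0,0,0]]}' | grep -E "eef|^force"
```

```text
eef_pos: [0.476, 0.2448, 0.0857]
force: [-0.0, -0.6, 1.3]
```

```bash
python3 -m handwheel '{"xyz":[[0,0,0.01],[0,0,0.015],[0,0,0.015]],"delta_rot":[[0,0,0],[0,0,0],[0,0,0]]}' | grep -E "eef|^force"
```

```text
eef_pos: [0.4761, 0.2448, 0.0856]
force: [-3.4, -0.7, 8.4]
```

```bash
python3 -m handwheel '{"xyz":[[0,0,0.01],[0,0,0.015],[0,0,0.015]],"delta_rot":[[0,0,0],[0,0,0],[0,0,0]]}' | grep -E "eef|^force"
```

```text
eef_pos: [0.4762, 0.2449, 0.0855]
force: [-6.9, -2.5, 14.6]
```

Contact came at reported z=0.0857, and the bar's top is at 0.119. The true fingertip is therefore about 33 mm higher than reported, and I'll correct for that from here on. Next I'll back off, open, and descend to a true tip height of about 0.098.

```bash
python3 -m handwheel '{"xyz":[[0,0,-0.1],[0,0,-0.2],[0,0,-0.2]],"delta_rot":[[0,0,0],[0,0,0],[0,0,0]]}' | grep -E "eef|^force"
python3 -m handwheel '{"xyz":[[0,0,0],[0,0,0],[0,0,0],[0,0,0],[0,0,0.1],[0,0,0.2],[0,0,0.3],[0,0,0.38]],"delta_rot":[[0,0,0],[0,0,0],[0,0,0],[0,0,0],[0,0,0],[0,0,0],[0,0,0],[0,0,0]]}' 1| grep -E "eef|^force|gap"
python3 -m handwheel '{"xyz":[[0,0,0],[0,0,0],[0,0,0],[0,0,0],[0,0,0],[0,0,0],[0,0,0]],"delta_rot":[[0,0,0],[0,0,0],[0,0,0],[0,0,0],[0,0,0],[0,0,0],[0,0,0]]}' 0| grep -E "eef|^force|gap|fing"
python3 go.py .4757 .247 .0645 16.5
```

```text
eef_pos: [0.4775, 0.2453, 0.1048]
force: [0.8, 0.7, -0.4]
eef_pos: [0.4748, 0.2444, 0.0622]
force: [0.3, -0.0, 0.4]
finger_gap: 0.999
eef_pos: [0.4758, 0.2468, 0.0654]
force: [-3.1, 6.7, 2.8]
finger_gap: 0.15
finger_force: 59.4
xyz [-0.001 -0.002  0.009] rot [-0.003 -0.001 -0.001]
t 7.7167 pos [0.4758 0.2468 0.0654] yaw 16.42 q [0.29 0.13 2.02 0.01 0.99 1.57] F [-3.1  6.7  2.8] gap 0.15031345725183096
```

The bar is gripped: the opening is about 13 mm and the pad force 59 N. Now I'll turn it 90° counter-clockwise, which is negative about the tool's z, and centre by 2 mm.

```bash
python3 -m handwheel '{"xyz":[[0.01,-0.02,0],[0.01,-0.02,0],[0.01,-0.02,0],[0.01,-0.02,0],[0.01,-0.02,0],[0.01,-0.02,0],[0.01,-0.02,0],[0.01,-0.02,0]],"delta_rot":[[0,0,-0.05],[0,0,-0.12],[0,0,-0.19],[0,0,-0.26],[0,0,-0.33],[0,0,-0.4],[0,0,-0.47],[0,0,-0.5]]}' | grep -E "eef|^force|gap|fing"
python3 -m handwheel '{"xyz":[[0,0,0],[0,0,0],[0,0,0],[0,0,0],[0,0,0],[0,0,0],[0,0,0],[0,0,0]],"delta_rot":[[0,0,-0.07],[0,0,-0.14],[0,0,-0.21],[0,0,-0.28],[0,0,-0.35],[0,0,-0.42],[0,0,-0.49],[0,0,-0.51]]}' | grep -E "eef|^force|gap|fing"
python3 go.py .4757 .247 .0645 106.5
```

```text
eef_pos: [0.4747, 0.2483, 0.0654]
force: [-6.7, 3.2, 6.2]
finger_gap: 0.144
finger_force: 60.0
eef_pos: [0.4727, 0.2485, 0.0654]
force: [-11.9, 2.6, 9.8]
finger_gap: 0.147
finger_force: 60.7
xyz [-0.024  0.024  0.008] rot [-0.005 -0.003  0.012]
t 9.05 pos [0.4727 0.2485 0.0654] yaw 107.55 q [ 0.29  0.13  2.02  0.01  1.   -0.02] F [-11.9   2.6   9.8] gap 0.1474253626365793
```

The handle is turned to about 91°. Next I'll release, rise, and travel to the knob.

```bash
python3 -m handwheel '{"xyz":[[0,0,0],[0,0,0],[0,0,0],[0,0,0],[0,0,-0.3],[0,0,-0.6],[0,0,-0.8],[0,0,-0.8]],"delta_rot":[[0,0,0],[0,0,0],[0,0,0],[0,0,0],[0,0,0],[0,0,0],[0,0,0],[0,0,0]]}' 1 | grep -E "eef|^force|gap|fing"
python3 -m handwheel '{"xyz":[[-0.97,-0.28,0],[-0.97,-0.28,0],[-0.97,-0.28,0]],"delta_rot":[[0,0,0],[0,0,0],[0,0,0]]}' >/dev/null
python3 -m handwheel '{"xyz":[[-0.97,-0.28,0],[-0.97,-0.28,0],[-0.97,-0.28,0]],"delta_rot":[[0,0,0],[0,0,0],[0,0,0]]}' >/dev/null
python3 -m handwheel '{"xyz":[[-0.97,-0.28,0],[-0.97,-0.28,0],[-0.97,-0.28,0]],"delta_rot":[[0,0,0],[0,0,0],[0,0,0]]}' >/dev/null
python3 -m handwheel '{"xyz":[[-0.97,-0.28,0],[-0.97,-0.28,0],[-0.97,-0.28,0],[-0.97,-0.28,0],[-0.97,-0.28,0]],"delta_rot":[[0,0,0],[0,0,0],[0,0,0],[0,0,0],[0,0,0]]}' | grep -E "eef|^force|gap|fing"
python3 go.py .4796 -.155 .066 106.5
python3 - <<'E'
from h import *
a=snap("top","top4.png");b=snap("side","side4.png")
c=cv2.resize(a[205:315,170:290],None,fx=3,fy=3);d=cv2.resize(b[110:265,310:440],None,fx=3,fy=3)[:465]
o=np.zeros((465,360+390,3),np.uint8);o[:330,:360]=c;o[:,360:]=d;cv2.imwrite("pics/c4.png",o)
E
```

```text
eef_pos: [0.4801, 0.2479, 0.1503]
force: [0.9, -0.1, 0.5]
finger_gap: 1.002
finger_force: 0.0
eef_pos: [0.4848, -0.1575, 0.1435]
force: [0.1, -0.7, 0.3]
finger_gap: 1.003
finger_force: 0.0
xyz [ 0.038 -0.041  0.775] rot [-0.001 -0.001  0.008]
t 10.8833 pos [ 0.4848 -0.1575  0.1435] yaw 107.22 q [-0.51 -0.03  2.03  0.    1.14 -0.81] F [ 0.1 -0.7  0.3] gap 1.002629199747885
```

View pics/c4.png

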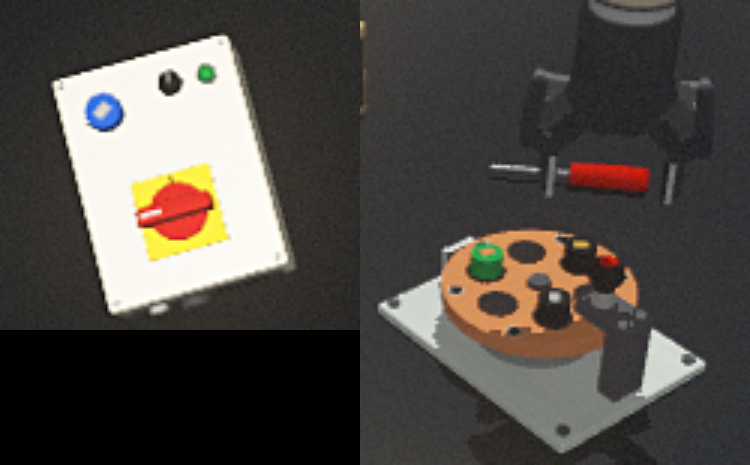

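The isolator is off: its pointer faces left, at crop (150,213), towards the unit's +y. The open gripper stands above the knob, and the mounts are in place. Next I'll descend and grip the knob's head.

```bash
python3 -m handwheel '{"xyz":[[0.04,-0.04,0.2],[0.04,-0.04,0.4],[0.04,-0.04,0.6],[0.04,-0.04,0.7],[0.04,-0.04,0.76],[0.04,-0.04,0.77],[0.04,-0.04,0.77]],"delta_rot":[[0,0,0],[0,0,0],[0,0,0],[0,0,0],[0,0,0],[0,0,0],[0,0,0]]}' 1 | grep -E "eef|^force|gap|fing"
python3 -m handwheel '{"xyz":[[0,0,0],[0,0,0],[0,0,0],[0,0,0],[0,0,0],[0,0,0],[0,0,0]],"delta_rot":[[0,0,0],[0,0,0],[0,0,0],[0,0,0],[0,0,0],[0,0,0],[0,0,0]]}' 0| grep -E "eef|^force|gap|fing"
python3 go.py .4796 -.155 .066 106.5
python3 - <<'E'
from h import *
b=snap("side","side5.png")
cv2.imwrite("pics/c5.png",cv2.resize(b[130:260,330:450],None,fx=4.5,fy=4.5,interpolation=2))
E
```

```text
eef_pos: [0.4807, -0.1538, 0.0678]
force: [-0.7, -0.4, 0.6]
finger_gap: 1.002
finger_force: 0.0
eef_pos: [0.4766, -0.1556, 0.0688]
force: [-14.5, -2.6, 13.0]
finger_gap: 0.334
finger_force: 58.1
xyz [-0.004  0.031  0.028] rot [-0.007 -0.001  0.012]
t 12.15 pos [ 0.4766 -0.1556  0.0688] yaw 107.55 q [-0.51  0.06  2.09 -0.01  1.   -0.82] F [-14.5  -2.6  13. ] gap 0.3344980641080641
```

View pics/c5.png

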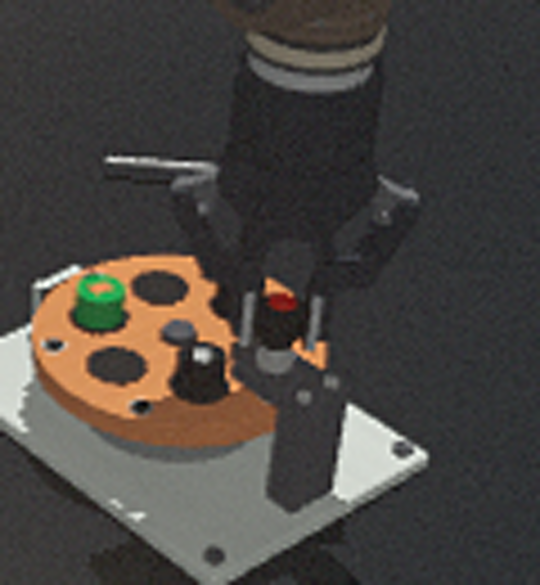

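The knob's head is gripped between both pads (red dot at crop (282,302), pad force 58 N). I'll centre by 4 mm along the tool's y, then pull up.

```bash
python3 -m handwheel '{"xyz":[[0,-0.02,0],[0,-0.04,0],[0,-0.04,-0.02],[0,-0.04,-0.04],[0,-0.04,-0.06],[0,-0.04,-0.06]],"delta_rot":[[0,0,0],[0,0,0],[0,0,0],[0,0,0],[0,0,0],[0,0,0]]}' | grep -E "eef|^force|gap|fing"
python3 -m handwheel '{"xyz":[[0,0,-0.02],[0,0,-0.04],[0,0,-0.06],[0,0,-0.06]],"delta_rot":[[0,0,0],[0,0,0],[0,0,0],[0,0,0]]}' | grep -E "eef|^force|gap|fing"
python3 -m handwheel '{"xyz":[[0,0,-0.02],[0,0,-0.04],[0,0,-0.06],[0,0,-0.06]],"delta_rot":[[0,0,0],[0,0,0],[0,0,0],[0,0,0]]}' | grep -E "eef|^force|gap|fing"
```

```text
eef_pos: [0.4769, -0.1556, 0.0722]
force: [7.4, -1.9, -8.9]
finger_gap: 0.334
finger_force: 59.8
eef_pos: [0.4769, -0.1556, 0.0775]
force: [8.9, -2.1, -11.9]
finger_gap: 0.332
finger_force: 60.0
eef_pos: [0.4769, -0.1556, 0.0829]
force: [10.7, -3.1, -15.7]
finger_gap: 0.333
finger_force: 60.2
```

```bash
python3 -m handwheel '{"xyz":[[0,0,-0.01],[0,0,-0.02],[0,0,-0.02]],"delta_rot":[[0,0,0],[0,0,0],[0,0,0]]}' | grep -E "eef|^force|gap|fing"
python3 -m handwheel '{"xyz":[[0,0,-0.01],[0,0,-0.02],[0,0,-0.02]],"delta_rot":[[0,0,0],[0,0,0],[0,0,0]]}' | grep -E "eef|^force|gap|fing"
```

```text
eef_pos: [0.4769, -0.1556, 0.0841]
force: [11.0, -4.2, -17.9]
finger_gap: 0.334
finger_force: 61.4
eef_pos: [0.4768, -0.1556, 0.0842]
force: [15.9, -6.0, -27.1]
finger_gap: 0.335
finger_force: 61.7
```

The plunger is on its stop: travel is about 15 mm and the force rose to 27 N without further movement. I'll hold for half a second and check visually.

```bash
python3 -m handwheel '{"xyz":[[0,0,0.01],[0,0,0.01],[0,0,0.01],[0,0,0.01],[0,0,0.01],[0,0,0.01],[0,0,0.01],[0,0,0.01]],"delta_rot":[[0,0,0],[0,0,0],[0,0,0],[0,0,0],[0,0,0],[0,0,0],[0,0,0],[0,0,0]]}' | grep -E "clock|eef|^force|gap|fing"
python3 - <<'E'
from h import *
b=snap("side","side6.png")
cv2.imwrite("pics/c6.png",cv2.resize(b[130:260,330:450],None,fx=4.5,fy=4.5,interpolation=2))
E
```

```text
clock: 14.53
eef_pos: [0.4768, -0.1556, 0.0842]
force: [14.1, -5.5, -21.7]
finger_gap: 0.333
finger_force: 62.1
```

View pics/c6.png

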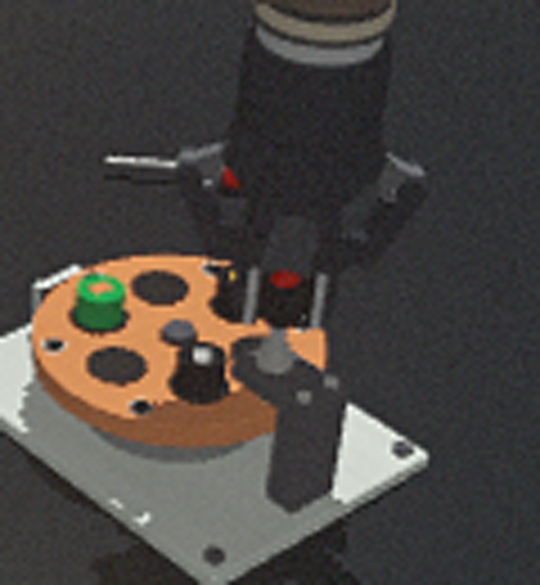

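The knob has risen with the fingers: its red dot moved from crop row 302 to 279, with more neck showing. The hold is steady at about 22 N, and the mounts haven't moved.

```bash
python3 -c "
from bench import bot
print(bot.finish_job())"
```

```text
the job is handed in; nothing more can be done
None
```

The job is handed in: the isolator is off, and the gripper is holding the plunger knob up against its stop (about 15 mm of travel, about 22 N); none of the specimens in view had moved.

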